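# Clamp the jig plate with the swing strap and cam lever

### The arm

A 6-joint arm with a two-finger parallel gripper is mounted at the origin on a cart in front of the work surface, level with it; the furniture and walls round the work are solid. World frame = base frame: x ahead of the robot, y to its left, z up, the work surface at z = 0. Lengths are in m, angles in rad, forces in N, time in s.
With the tool pointing down it reaches from about 0.35 to 0.925 m from the base axis. Payload 6.4 kg.
Tool frame: the origin (TCP) lies at the centre of the arm's flange, where the gripper is bolted on; the fingertips stand 173 mm ahead of it and the grasp point (between the pads) lies 155 mm ahead of it; z points along the fingers, y is the line along which they close (so a half turn about z gives the same grasp; the last joint's range is limited). The gripper opens to 85 mm and grips with 20 to 120 N. Pads are 22 mm wide; open, the fingers measure 114 mm over their backs; the gripper's body (76 mm by 85 mm) begins 54 mm behind the grasp point. The pads swing forward as they close: fully open they stand 13 mm farther back than shut.
Start: joints at [-1.391, 0.245, 1.558, -0, 1.339, -0.174], TCP at [0.225, -0.61, 0.405] pointing down, gripper open.
Joint ranges: [-3.13, 3.13], [-1.02, 2.26], [0.13, 2.54], [-0.95, 4.09], [0.21, 2.88], [-2.74, 2.74]. Speed limits (rad/s): [2.57, 2.57, 3.14, 3.14, 3.14, 3.14].

### API

Orientations are given as a unit quaternion [w, x, y, z].
In Python, from cell import env gives the robot as it stands.
- The arm moves only by the shell command python3 -m crank 'ROWS' [FORCE]. ROWS is a JSON object of lists of equal length, an entry for each row: "jaw": the gripper command: -1 is fully open, 1 is shut, values between are in proportion; "travel": the shift along the tool's x, y, z in cm, a list of three; "rotation": the turn, a rotation vector about the tool's x, y, z in rad, a list of three. A call has 1 to 20 rows; each row is the pose to reach, as a shift and turn from the pose commanded when the call began, along the tool's axes at that moment; what a row does not reach only later rows make up. A row lasts 1/12 s, in which the tool goes at most 41.7 mm and 7.16 degrees, less where a joint would pass 70% of its speed; a pose out of reach is approached as far as the arm can. A call with a gripper value outside its range is refused whole. The fingers move at their own pace and stop on an object; FORCE is the grip in N (left out, the last holds). Time passes only in rows, so rows that repeat a pose let the fingers close. It gives the time, the measured TCP pose, the force, the opening and the grip force at its end, in the units of the state.
- env.state(): the state, without advancing time (a new reading comes with each control period).
- env.snapshot(name): name is "scene" or "top"; returns the picture (420x560x3 uint8, red, green, blue); there is no depth.
- env.camera_params(name): a dict with "camera_matrix" (3x3 intrinsics, pixels), "view" (4x4, takes a point from world to camera coordinates). Camera axes: x right, y up, looking along -z (the intrinsics and any distortion apply to the point x, -y, -z); pixel columns grow to the right and rows downward; lengths in m; the calibration is good to about 2 mm. A picture is of the moment at which its call begins. camera_params takes no time and is no camera call.
- env.hand_in(): hands the job in; it is judged then, once.
The state is a dict: "clock": time; "joints": joint angles; "joint_vel": joint speeds; "joint_torque": joint torques, N m; "position": TCP position; "tool_rot": TCP orientation; "wrist_force": force on the tool from outside, world axes, zero at the start; "ft_torque": the same for the moment, N m; "finger_gap": finger opening in m; "gripper_force": force on a finger pad.
Only numpy, scipy, OpenCV 4.12 (cv2) and the standard library are available. Lean on these libraries where they do the work, as an engineer would, in place of code of your own. Each camera call takes 0.05 s, during which the arm holds its last target. There are 200 camera calls.

### The job

Clamp the steel jig plate in its fixture: push the strap sideways round its post until it meets the stop over the plate, then press the red cam lever fully down so that the foot holds the plate. Only push with the fingers, the strap first and the lever second; do not shift or lift the plate, leave the other things where they are, and finish clear of everything.

Things in the scene. Friction and masses are not known exactly. Their poses are not given: they have to be found in the camera images.
- clamp_base: fixture screwed to the bench: aluminium base plate 110x160x12 mm with a blue nest block whose floor is 30 mm above the bench. Origin under the middle of the plate, on the bench; x and y along the 110 and 160 mm sides, z up. Nest centre at y = -30 mm; the strap's steel post (28 mm across) at y = +45 mm. A dark stop pin (9 mm across, top 64 mm above the bench) stands at x = +15, y = +19 mm and meets the strap when it is fully over
- pivot (a point): point on the vertical axis of the post, 59.5 mm above the bench, at the strap's mid height
- swing (a joint): rotation of the strap about the post, rad: 0 = nose toward -x of clamp_base, 1.571 = fully over the nest at the stop, nose toward -y of clamp_base. Grows anticlockwise from above, so the nose goes from -x round to -y of the base. Stays where it is left; takes about 0.25 N m. Starts between 0 and 0.45
- strap_nose (a point): point on the centre line of the steel clamp strap, at its mid height, 85 mm from the post's axis, 10 mm short of the free end. The strap is a straight bar 20 mm wide, 18 mm deep (underside 50.5, top 68.5 mm above the bench while the lever is up), reaching 95 mm from the axis on the nose side and 23 mm on the tail side; its sides are flat and free to push
- clamp_foot: black rubber pressure foot, 18 mm across, sprung (3 N/mm), under the strap 75 mm from the post's axis; its underside is 40.5 mm above the bench while the lever is fully up, 2.5 mm clear of the jig plate, and comes down with the lever (5.3 mm per rad). The origin lies on the post's axis at bench level, not in the foot
- lever (a joint): cam lever, rad: 0 = fully raised (0.85 rad above level), 0.85 = fully down, lying level. It turns with the strap: seen from above it always points from the post directly away from the nose. Its hinge axis is level, crosses the post's axis and lies 84 mm above the bench. Stays where it is left; takes about 0.35 N m (6 to 8 N down at 50 mm from the post). Starts between 0 and 0.12
- lever_end (a point): point on the centre line of the lever's round red handle, 88 mm from the lever's hinge axis. The handle is 14 mm thick and reaches from 45 to 95 mm from the hinge axis; with the lever fully down its top is 91 mm above the bench
- jig_plate: loose steel plate with dowel holes, 60x40x8 mm, lying in the nest between low rails (tops 34 mm above the bench) with about 1.5 mm play, top 38 mm above the bench. Origin: centre of its underside
- v_block: bystander, loose on the bench: white grooved holder block, 34x40x26 mm; origin at the centre of its underside
- loupe: bystander, loose on the bench: black eye loupe, 39x39x32 mm; origin at the centre of its underside
- marker: bystander, loose on the bench: white marker pen with red cap, lying, 14x122x14 mm; origin at the centre of its underside
- screw_cup: bystander, loose on the bench: white cup, 52x52x35 mm; origin at the centre of its underside
- box_boot: bystander, loose on the bench: white box with orange lid, 50x70x37 mm; origin at the centre of its underside
- tweezers_black: bystander, loose on the bench: black tweezers lying flat, 18x121x9 mm; origin at the centre of its underside
Not all that is in view belongs to the job. Leave any yellow look-alike of the jig_plate alone.

How it is judged:
By the outcome, as a careful person would: the job done as asked, in the order asked, and still so for the second after the job is handed in, with the robot touching nothing.
It also fails if it takes over 48 s, if anything falls off the work surface, if the arm or the gripper's body presses on something with over 40 N, if the wrist force passes 120 N, or if a joint passes its speed limit or range.

## Working session

There is one attempt and no reset: what is moved stays moved. The work goes in short steps, Python scripts to look and compute and a shell command to move; the robot and the scene stay as the last step left them, time stands still between calls to the robot, and variables do not carry over. Pictures are saved under pics/ and viewed, at most 10 in all, crops included, and the job is handed in when it is done.

```bash
mkdir -p pics; ls
python3 - <<'E'
from cell import env
import cv2
for n in("scene","top"):
    cv2.imwrite(f"pics/{n}0.png",env.snapshot(n)[:,:,::-1])
    p=env.camera_params(n);print(n,p)
print(env.state())
E
```

```text
pics
scene {'camera_matrix': array([[428.42044016,   0.        , 278.43442688],
       [  0.        , 428.42044016, 208.81041514],
       [  0.        ,   0.        ,   1.        ]]), 'view': array([[ 0.73863923, -0.67405648,  0.00774328, -0.60611779],
       [ 0.49282584,  0.54781053,  0.67603721, -0.22274024],
       [-0.45992911, -0.49553152,  0.7368268 , -0.92602867],
       [ 0.        ,  0.        ,  0.        ,  1.        ]])}
top {'camera_matrix': array([[398.35981142,   0.        , 272.88808054],
       [  0.        , 398.35981142, 209.90082046],
       [  0.        ,   0.        ,   1.        ]]), 'view': array([[-0.02702159, -0.99949711, -0.01659396, -0.23887951],
       [ 0.982531  , -0.02961321,  0.18372774, -0.59227141],
       [-0.18412675, -0.01133946,  0.9828371 , -0.93786465],
       [ 0.        ,  0.        ,  0.        ,  1.        ]])}
{'clock': 0.1, 'joints': array([-1.39106481e+00,  2.45735637e-01,  1.55890332e+00, -2.39972015e-05,
        1.33870165e+00, -1.74117479e-01]), 'joint_vel': array([-0.00087085, -0.001475  , -0.00331623,  0.0003381 , -0.00028056,
       -0.00043272]), 'joint_torque': array([ 2.01809462e-04, -4.30671215e+01, -3.27129579e+01, -1.31422826e-04,
        2.81837609e-03,  2.31811242e-06]), 'position': array([ 0.22518758, -0.60952552,  0.40368973]), 'tool_rot': array([-8.73936878e-04,  9.84388782e-01,  1.76005575e-01, -1.41276700e-05]), 'wrist_force': array([-0.44823238, -0.21376789, -0.18046733]), 'ft_torque': array([-0.02068044,  0.07421354,  0.02437317]), 'gripper_force': 0.0, 'finger_gap': 0.08558078384500696}
```

View pics/scene0.png

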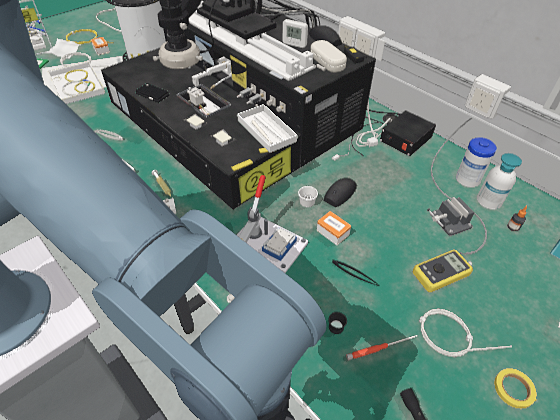

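View pics/top0.png

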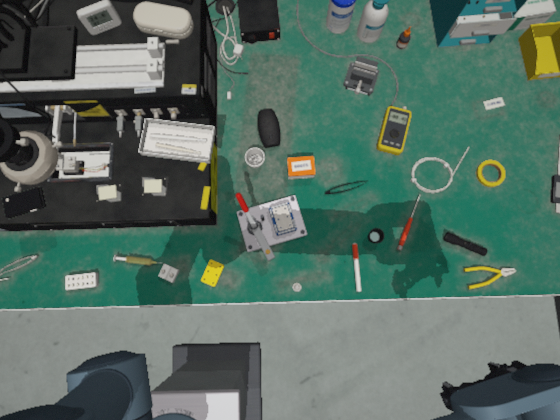

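The scene view shows the fixture near (275,240), partly behind the arm. The top view shows it at about (270,222), with the red handle at (242,203), the nose at about (268,255), and the nest and plate at (284,218). The yellow look-alike is at (212,272). Next I'll crop the top view around the clamp.

Run:
```python
import cv2
a=cv2.imread("pics/top0.png")[175:275,220:320]
b=cv2.imread("pics/scene0.png")[165:285,225:325]
cv2.imwrite("pics/c1.png",cv2.resize(a,None,fx=6,fy=6,interpolation=cv2.INTER_CUBIC))
cv2.imwrite("pics/c2.png",cv2.resize(b,None,fx=5,fy=5,interpolation=cv2.INTER_CUBIC))
```

```text
(no output)
```

View pics/c1.png

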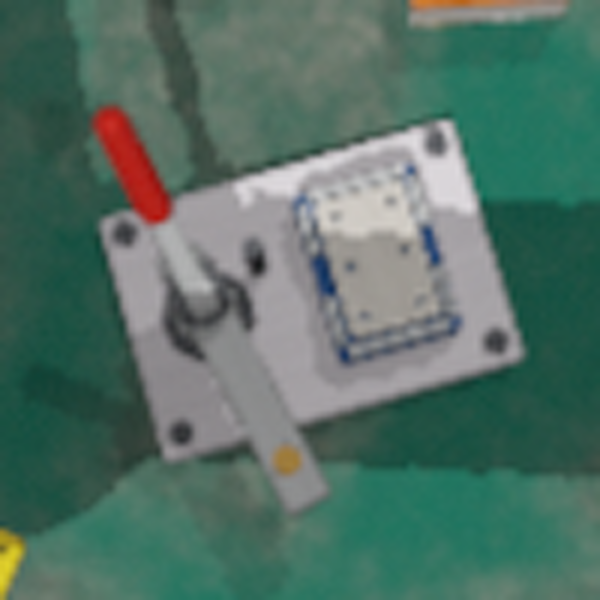

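View pics/c2.png

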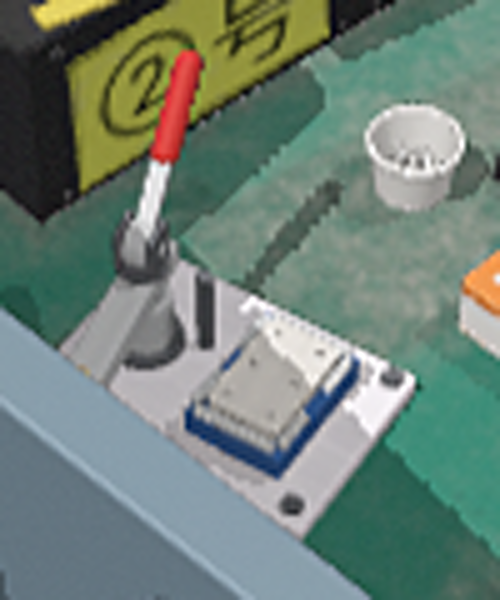

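The crops show the base corners at c1 (100,215), (455,120), (525,355) and (165,460). The post hub is at about (203,300), the strap's gold dot at (288,460), and the red handle runs from (108,115) to (155,215). The steel plate is in the blue nest. The only thing that could be taken for it is the yellow plate at top (212,272), which isn't in a nest, so I'm choosing the grey one in the nest.

```bash
cat > h.py <<'E'
import numpy as np
from cell import env
def ray(n,u,v):
    p=env.camera_params(n);K=p["camera_matrix"];V=p["view"]
    d=np.array([(u-K[0,2])/K[0,0],-(v-K[1,2])/K[1,1],-1.])
    R=V[:3,:3];return -R.T@V[:3,3],R.T@d
def onz(n,u,v,z):
    o,d=ray(n,u,v);return o+d*(z-o[2])/d[2]
def pix(n,P):
    p=env.camera_params(n);K=p["camera_matrix"];V=p["view"]
    c=V[:3,:3]@P+V[:3,3];return K[0,0]*c[0]/-c[2]+K[0,2],-K[1,1]*c[1]/-c[2]+K[1,2]
E
python3 - <<'E'
from h import *
np.set_printoptions(precision=4,suppress=True)
c=lambda x,y,z:onz("top",220+x/6-.42,175+y/6-.42,z)
C=[c(100,215,.012),c(455,120,.012),c(525,355,.012),c(165,460,.012)]
cen=sum(C)/4
ey=(C[0]+C[3]-C[1]-C[2])/2; ex=(C[0]+C[1]-C[2]-C[3])/2
print("C",C,cen,np.linalg.norm(ex),np.linalg.norm(ey))
a=np.arctan2(ey[1],ey[0])-np.pi/2;b=np.arctan2(ex[1],ex[0]);print("yaw",a,b)
yaw=(a+b)/2; X=np.array([np.cos(yaw),np.sin(yaw)]);Y=np.array([-X[1],X[0]])
post=cen[:2]+.045*Y;print("post",post)
f=c(288,460,.0685);e=c(308,500,.0685)
t=c(205,330,.0685)
print("foot",f,e,"dist",np.linalg.norm(f[:2]-post),np.linalg.norm(e[:2]-post))
for q in(f,e):
  d=q[:2]-post;print("swing",np.arctan2(d[1],d[0])-(yaw+np.pi))
print("platecentre",c(385,265,.038)[:2],"exp",cen[:2]-.03*Y)
print("stop",c(257,245,.064)[:2],"exp",cen[:2]+.015*X+.019*Y)
# lever end elevation guess
dirn=post-f[:2];dirn/=np.linalg.norm(dirn)
for al in(.85,.79,.73):
  P=np.r_[post+dirn*.095*np.cos(al),.084+.095*np.sin(al)]
  u,v=pix("top",P);print(al,P,((u-220+.42)*6,(v-175+.42)*6), pix("scene",P))
for n,x in (("cup",(255,157)),("box",(301,166))):print(n,onz("top",*x,.035))
print("black box corner",onz("top",216,222,.0),onz("top",216,222,.15))
E
```

```text
C [array([ 0.5944, -0.1601,  0.012 ]), array([ 0.6317, -0.315 ,  0.012 ]), array([ 0.5282, -0.341 ,  0.012 ]), array([ 0.4878, -0.1867,  0.012 ])] [ 0.5605 -0.2507  0.012 ] 0.1082780110270051 0.1594302171436869
yaw 0.24608470641417957 0.24493127387709274
post [ 0.5496 -0.2071]
foot [ 0.4817 -0.2404  0.0685] [ 0.4656 -0.248   0.0685] dist 0.07562952380284961 0.09346640815879441
swing -6.072210062477023
swing -6.075496776769459
platecentre [ 0.5646 -0.2822] exp [ 0.5678 -0.2798]
stop [ 0.5701 -0.2298] exp [ 0.5705 -0.2286]
0.85 [ 0.6059 -0.1794  0.1554] (np.float64(110.17310904560182), np.float64(113.41515516919779)) (np.float64(262.839939940819), np.float64(173.4730705707414))
0.79 [ 0.6096 -0.1776  0.1515] (np.float64(106.25272318319921), np.float64(106.18674571814304)) (np.float64(263.5610253173351), np.float64(173.5719085600885))
0.73 [ 0.6131 -0.1759  0.1474] (np.float64(102.7256409304189), np.float64(99.72635681200157)) (np.float64(264.2366009146916), np.float64(173.80974243612621))
cup [ 0.7298 -0.2128  0.035 ]
box [ 0.7017 -0.3312  0.035 ]
black box corner [ 0.5674 -0.1056  0.    ] [ 0.5434 -0.1292  0.15  ]
```

```bash
cat >> h.py <<'E'
from scipy.spatial.transform import Rotation as R
cen=np.array([.5605,-.2507]);yaw=.2455
X=np.array([np.cos(yaw),np.sin(yaw)]);Y=np.array([-X[1],X[0]]);post=cen+.045*Y
def rel(tcp,phi,st=None):
    "travel cm and rotvec to bring TCP to tcp, tool down, tool x at world angle phi"
    st=st or env.state()
    R0=R.from_quat(np.roll(st["tool_rot"],-1))
    R1=R.from_euler("z",phi)*R.from_euler("x",np.pi)
    return (R0.inv().apply(np.array(tcp)-st["position"])*100).round(2),(R0.inv()*R1).as_rotvec().round(3)
def push(s,off,r=.078,tip=.055):
    th=yaw+np.pi+s;n=np.array([np.cos(th),np.sin(th)]);t=np.array([-n[1],n[0]])
    return np.r_[post+r*n-off*t,tip+.173],th-np.pi
E
python3 - <<'E'
from h import *
np.set_printoptions(precision=3,suppress=True)
for u,v in((233.4,208.6),):print("box bottom corner",onz("scene",u,v,0))
# box top corner: two-ray closest
a,da=ray("scene",232,179.5);b,db=ray("top",216,228)
for w in((216,222),(216,228)):
  b,db=ray("top",*w);A=np.c_[da,-db];k=np.linalg.lstsq(A,b-a,rcond=None)[0];print("box top",w,a+k[0]*da,b+k[1]*db)
print("topcam",b)
p,phi=push(.21,.04);print(p,phi,rel(p+[0,0,.12],phi),rel(p,phi))
E
python3 - <<'E'
import cv2
b=cv2.imread("pics/scene0.png")[100:240,90:310]
cv2.imwrite("pics/c3.png",cv2.resize(b,None,fx=3.6,fy=3.6,interpolation=cv2.INTER_CUBIC))
E
```

```text
box bottom corner [ 0.566 -0.102  0.   ]
box top (216, 222) [ 0.551 -0.13   0.136] [ 0.546 -0.127  0.135]
box top (216, 228) [ 0.546 -0.138  0.145] [ 0.531 -0.128  0.144]
topcam [ 0.403 -0.267  1.027]
[ 0.462 -0.205  0.228] 0.4554999999999998 (array([ 36.21, -29.69,   5.63]), array([-0.002, -0.   , -0.102])) (array([ 36.2 , -29.67,  17.63]), array([-0.002, -0.   , -0.102]))
```

View pics/c3.png

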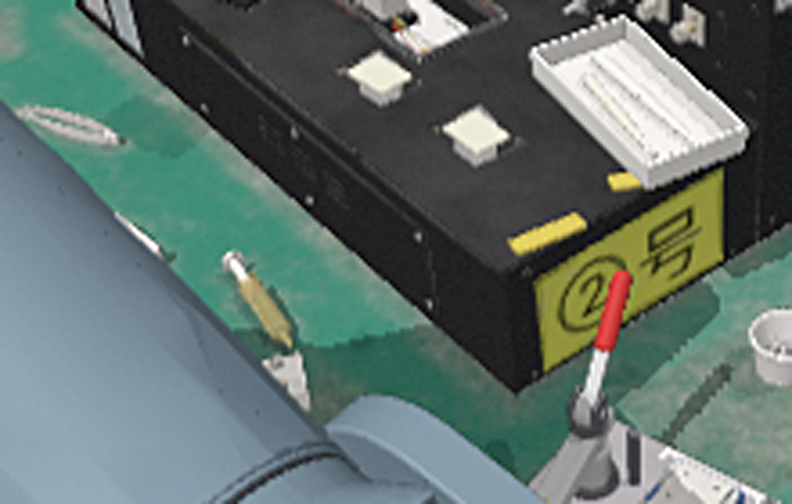

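The bench box's near corner is at bottom (233,209) and top (231,176) in the scene view, which puts it at (0.566,-0.102). That's beyond the lever's working area.

```bash
python3 -m crank '{"jaw":[1,1,1,1,1,1,1,1,1,1,1,1,1,1,1,1],"travel":[[3,-2.5,0.4],[6,-5,0.8],[9,-7.4,1.4],[12,-9.9,2],[15,-12.3,2.4],[18,-14.8,3],[21,-17.2,3.4],[24,-19.7,3.8],[27,-22.1,4.2],[30,-24.6,4.8],[33,-27.1,5.2],[36.2,-29.7,5.6],[36.2,-29.7,5.6],[36.2,-29.7,5.6],[36.2,-29.7,5.6],[36.2,-29.7,5.6]],"rotation":[[0,0,-0.102],[0,0,-0.102],[0,0,-0.102],[0,0,-0.102],[0,0,-0.102],[0,0,-0.102],[0,0,-0.102],[0,0,-0.102],[0,0,-0.102],[0,0,-0.102],[0,0,-0.102],[0,0,-0.102],[0,0,-0.102],[0,0,-0.102],[0,0,-0.102],[0,0,-0.102]]}' 30
python3 - <<'E'
from h import *
for z in(.06,.08,.1,.12,.14):print(z,pix("scene",np.array([.566,-.102,z])))
p,phi=push(.21,.04);print(rel(p,phi))
E
```

```text
clock: 1.43
position: [0.4615, -0.2066, 0.3487]
tool_rot: [0.0, 0.974, 0.225, -0.0]
wrist_force: [0.6, -0.9, 0.3]
finger_gap: -0.0001
gripper_force: 0.0
0.06 (np.float64(231.79711625667198), np.float64(192.76429724573458))
0.08 (np.float64(231.22050846106157), np.float64(187.1655773018847))
0.1 (np.float64(230.62790023555448), np.float64(181.4114971172355))
0.12 (np.float64(230.01861620991576), np.float64(175.49549901283712))
0.14 (np.float64(229.3919424621014), np.float64(169.41065098114981))
(array([ 0.09, -0.09, 12.07]), array([ 0.   ,  0.   , -0.001]))
```

```bash
python3 -m crank '{"jaw":[1,1,1,1,1,1],"travel":[[0,0,3],[0,0,6],[0,0,9],[0,0,12],[0,0,12],[0,0,12]],"rotation":[[0,0,0],[0,0,0],[0,0,0],[0,0,0],[0,0,0],[0,0,0]]}'
python3 - <<'E'
from h import *
import cv2
a=env.snapshot("top")[150:290,190:330,::-1];b=env.snapshot("scene")[150:290,180:320,::-1]
cv2.imwrite("pics/d1.png",cv2.resize(np.hstack([a,b]),(800,400),interpolation=cv2.INTER_CUBIC))
p0=env.state()["position"];print(p0)
for s in np.linspace(.21,1.45,11):
    p,phi=push(s,.0265);print(round(s,3),*rel(p,phi))
E
```

```text
clock: 1.93
position: [0.461, -0.2065, 0.2277]
tool_rot: [-0.001, 0.974, 0.225, -0.001]
wrist_force: [0.3, 0.3, 1.2]
finger_gap: -0.0001
gripper_force: 0.0
[ 0.46242106 -0.20702513  0.23066514]
0.21 [0.03 1.18 0.27] [ 0.003 -0.001 -0.001]
0.334 [-0.24  2.17  0.27] [ 0.003 -0.001 -0.125]
0.458 [-0.38  3.18  0.28] [ 0.003 -0.001 -0.249]
0.582 [-0.4   4.2   0.28] [ 0.003 -0.001 -0.373]
0.706 [-0.29  5.22  0.28] [ 0.003 -0.001 -0.497]
0.83 [-0.06  6.21  0.28] [ 0.003 -0.001 -0.621]
0.954 [0.3  7.17 0.29] [ 0.003 -0.    -0.745]
1.078 [0.77 8.07 0.29] [ 0.003 -0.    -0.869]
1.202 [1.35 8.91 0.29] [ 0.003  0.    -0.993]
1.326 [2.03 9.68 0.3 ] [ 0.003  0.    -1.117]
1.45 [ 2.8  10.35  0.3 ] [ 3.000e-03  1.000e-03 -1.241e+00]
```

View pics/d1.png

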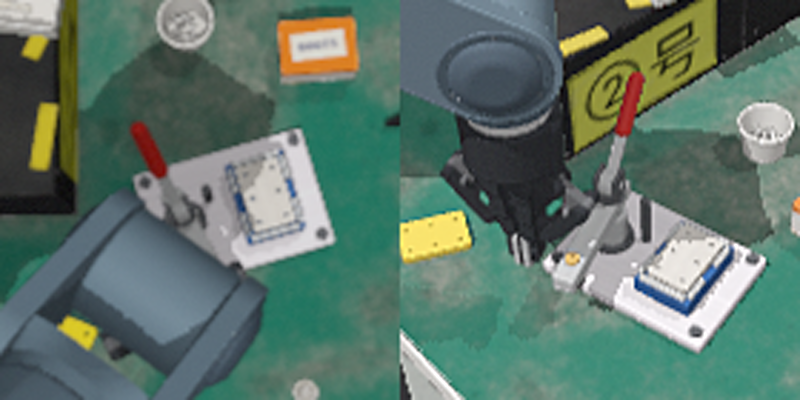

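The strap still lies out to the left of the fingers. The fingertips are beside its +y flank, at about (525,258) in the right half of the picture, and clear of the plate. I'll start the swing now.

```bash
python3 -m crank '{"jaw":[1,1,1,1,1,1,1,1,1,1,1,1,1,1],"travel":[[0,0.6,0],[0,1.2,0],[-0.1,1.7,0],[-0.2,2.2,0],[-0.3,2.7,0],[-0.4,3.2,0],[-0.4,3.7,0],[-0.4,4.2,0],[-0.35,4.7,0],[-0.3,5.2,0],[-0.2,5.7,0],[-0.05,6.2,0],[-0.05,6.2,0],[-0.05,6.2,0]],"rotation":[[0,0,0],[0,0,0],[0,0,-0.06],[0,0,-0.12],[0,0,-0.18],[0,0,-0.25],[0,0,-0.31],[0,0,-0.37],[0,0,-0.43],[0,0,-0.5],[0,0,-0.56],[0,0,-0.62],[0,0,-0.62],[0,0,-0.62]]}'
python3 - <<'E'
from h import *
import cv2
for z in(.04,.055):print(z,pix("scene",np.array([.462,-.207,z])))
b=env.snapshot("scene")[170:290,200:360,::-1]
cv2.imwrite("pics/d2.png",cv2.resize(b,(800,600),interpolation=cv2.INTER_CUBIC))
for s in (.83,.954,1.078,1.202,1.326,1.45,1.571):
    p,phi=push(s,.0245);print(round(s,3),*rel(p,phi))
E
```

```text
clock: 3.2
position: [0.4892, -0.2623, 0.2297]
tool_rot: [0.001, 0.859, 0.512, 0.0]
wrist_force: [0.0, -0.1, -0.2]
finger_gap: 0.0001
gripper_force: 0.0
0.04 (np.float64(225.2145025544262), np.float64(243.46398965169834))
0.055 (np.float64(224.67357531855401), np.float64(239.48432739514521))
0.83 [-0.08  0.26  0.15] [ 0.002  0.001 -0.001]
0.954 [-0.32  1.24  0.15] [ 0.002  0.001 -0.125]
1.078 [-0.44  2.25  0.15] [ 0.002  0.001 -0.249]
1.202 [-0.44  3.26  0.16] [ 0.002  0.001 -0.373]
1.326 [-0.3   4.27  0.16] [ 0.002  0.001 -0.497]
1.45 [-0.05  5.25  0.16] [ 0.002  0.001 -0.621]
1.571 [0.32 6.17 0.16] [ 0.002  0.001 -0.742]
```

View pics/d2.png

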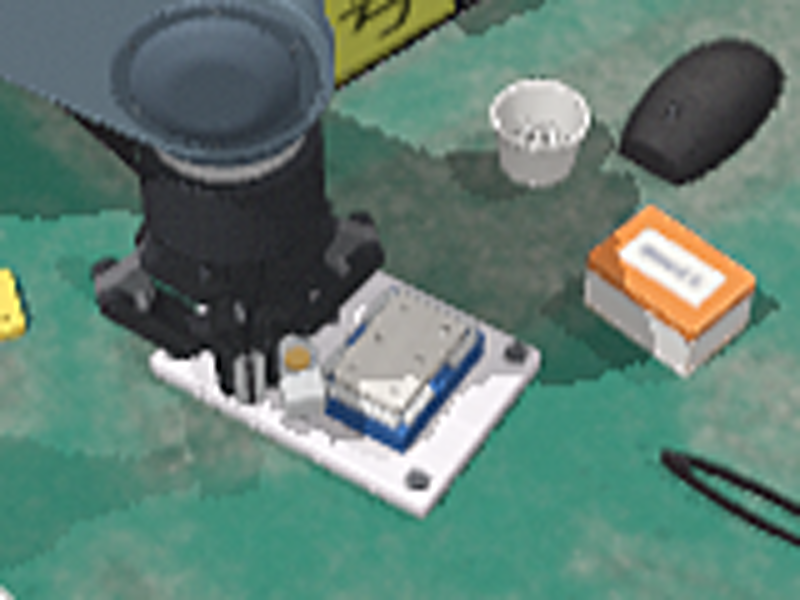

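The strap's nose, with its gold dot at d2 (298,355), is following the fingers at (240,385), and the plate hasn't moved. The tip height agrees with the 173 mm figure. I'll keep pushing to just short of the stop.

```bash
python3 -m crank '{"jaw":[1,1,1,1,1,1,1,1,1,1,1,1],"travel":[[-0.1,0.5,0],[-0.3,1.0,0],[-0.4,1.5,0],[-0.45,2.0,0],[-0.45,2.5,0],[-0.45,3.0,0],[-0.42,3.5,0],[-0.35,4.0,0],[-0.25,4.5,0],[-0.15,4.9,0],[-0.05,5.25,0],[-0.05,5.25,0]],"rotation":[[0,0,-0.04],[0,0,-0.1],[0,0,-0.16],[0,0,-0.22],[0,0,-0.28],[0,0,-0.34],[0,0,-0.4],[0,0,-0.46],[0,0,-0.52],[0,0,-0.58],[0,0,-0.62],[0,0,-0.62]]}'
python3 - <<'E'
from h import *
for s in (1.45,1.5,1.571):
    p,phi=push(s,.0245);print(round(s,3),*rel(p,phi))
print(env.state()["wrist_force"])
E
```

```text
clock: 4.25
position: [0.5347, -0.2869, 0.2286]
tool_rot: [-0.001, 0.662, 0.75, -0.0]
wrist_force: [-1.5, 1.0, 0.3]
finger_gap: 0.0
gripper_force: 0.6
1.45 [-0.06  0.02  0.06] [-0.001 -0.001  0.   ]
1.5 [-0.17  0.42  0.06] [-0.001 -0.001 -0.05 ]
1.571 [-0.3   0.98  0.06] [-0.001 -0.001 -0.121]
[-1.5415027   0.97192045  0.33345653]
```

```bash
python3 -m crank '{"jaw":[1,1,1,1,1,1],"travel":[[-0.1,0.2,0],[-0.17,0.4,0],[-0.25,0.6,0],[-0.3,0.8,0],[-0.3,0.9,0],[-0.3,0.9,0]],"rotation":[[0,0,-0.03],[0,0,-0.06],[0,0,-0.09],[0,0,-0.11],[0,0,-0.12],[0,0,-0.12]]}'
for i in 1 ; do python3 -m crank '{"jaw":[1,1,1],"travel":[[0,0.1,0],[0,0.2,0],[0,0.2,0]],"rotation":[[0,0,0],[0,0,0],[0,0,0]]}'; done
```

```text
clock: 4.75
position: [0.5438, -0.2887, 0.2284]
tool_rot: [-0.0, 0.616, 0.788, -0.0]
wrist_force: [-3.2, 1.7, 0.4]
finger_gap: -0.0
gripper_force: 1.3
clock: 5.0
position: [0.5457, -0.2884, 0.2284]
tool_rot: [-0.001, 0.615, 0.788, -0.0]
wrist_force: [-4.9, 0.4, 0.4]
finger_gap: 0.0002
gripper_force: 2.3
```

```bash
for i in 1 2; do python3 -m crank '{"jaw":[1,1,1],"travel":[[0,0.1,0],[0,0.15,0],[0,0.15,0]],"rotation":[[0,0,0],[0,0,0],[0,0,0]]}'; done
python3 - <<'E'
from h import *
st=env.state();p=st["position"][:2]
# swing implied by the finger position if contact offset is .0245
d=p-post;print(np.arctan2(d[1],d[0])%(2*np.pi)-yaw-np.pi+np.arcsin(.0245/np.linalg.norm(d)),st["wrist_force"])
E
```

```text
clock: 5.25
position: [0.5465, -0.2883, 0.2283]
tool_rot: [-0.002, 0.615, 0.788, -0.001]
wrist_force: [-9.0, -2.0, 2.1]
finger_gap: -0.0002
gripper_force: 4.9
clock: 5.5
position: [0.5473, -0.2883, 0.2283]
tool_rot: [-0.003, 0.615, 0.788, -0.002]
wrist_force: [-14.0, -2.6, 4.7]
finger_gap: -0.0001
gripper_force: 7.4
1.6037241524764723 [-14.0236528   -2.61018631   4.74111663]
```

At the stop, force climbs while position stalls. I'll back off and rise.

```bash
python3 -m crank '{"jaw":[1,1,1,1,1,1,1,1,1],"travel":[[0,-1.5,0],[0,-3.5,0],[0,-5,0],[0,-5,-3],[0,-5,-7],[0,-5,-11],[0,-5,-15],[0,-5,-15],[0,-5,-15]],"rotation":[[0,0,0],[0,0,0],[0,0,0],[0,0,0],[0,0,0],[0,0,0],[0,0,0],[0,0,0],[0,0,0]]}'
python3 - <<'E'
from h import *
import cv2
a=env.snapshot("top")[150:290,190:330,::-1];b=env.snapshot("scene")[150:290,180:320,::-1]
cv2.imwrite("pics/d3.png",cv2.resize(np.hstack([a,b]),(800,400),interpolation=cv2.INTER_CUBIC))
for r in(.06,):print(rel(np.r_[post+r*Y,.173+.19],yaw+np.pi/2),rel(np.r_[post+r*Y,.173+.091],yaw+np.pi/2))
n=-Y
for k in(.075,.095):print(pix("top",np.r_[post+k*n,.0685]),pix("scene",np.r_[post+k*n,.0685]))
E
```

```text
clock: 6.25
position: [0.5014, -0.3004, 0.3833]
tool_rot: [0.005, 0.616, 0.788, -0.0]
wrist_force: [1.0, -0.9, -0.4]
finger_gap: 0.0003
gripper_force: 0.0
(array([13.79,  7.01,  1.54]), array([ 0.001,  0.   , -0.001])) (array([13.8 ,  7.  , 11.44]), array([ 0.001,  0.   , -0.001]))
(np.float64(282.848358569223), np.float64(215.44547492004213)) (np.float64(279.4675783133514), np.float64(230.22485245659715))
(np.float64(290.7297771700693), np.float64(213.25016250611776)) (np.float64(286.68312305000666), np.float64(233.9443649193162))
```

View pics/d3.png

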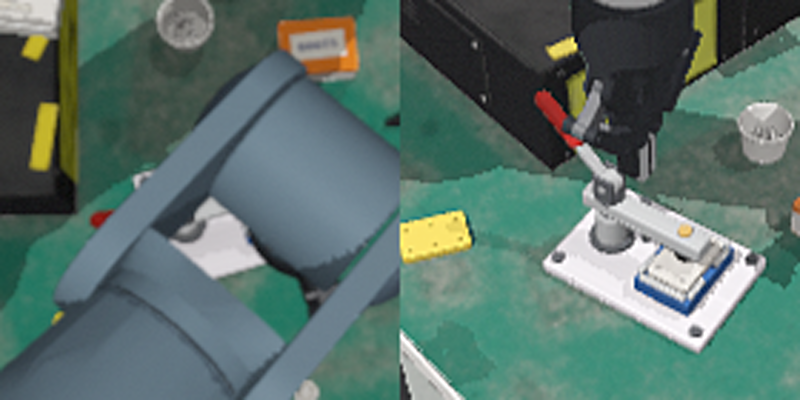

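The strap is over the nest: its gold dot at d3 (685,231) is scene (279.8,230.9), against (279.5,230.2) predicted for the stop. The plate is in place and the lever is raised, pointing away to the left. Now I'll go over the lever.

```bash
python3 -m crank '{"jaw":[1,1,1,1,1,1,1,1,1,1,1],"travel":[[2.3,1.2,0],[4.6,2.4,0],[6.9,3.5,0],[9.2,4.7,0],[11.5,5.8,0],[13.8,7,0],[13.8,7,0],[13.8,7,1.5],[13.8,7,3],[13.8,7,3.5],[13.8,7,3.5]],"rotation":[[0,0,0],[0,0,0],[0,0,0],[0,0,0],[0,0,0],[0,0,0],[0,0,0],[0,0,0],[0,0,0],[0,0,0],[0,0,0]]}'
python3 - <<'E'
from h import *
print(rel(np.r_[post+.06*Y,.173+.091],yaw+np.pi/2))
E
```

```text
clock: 7.27
position: [0.534, -0.1489, 0.3406]
tool_rot: [-0.003, 0.616, 0.788, -0.001]
wrist_force: [-0.3, 0.6, -0.4]
finger_gap: 0.0001
gripper_force: 0.0
(array([-0.05,  0.13,  7.66]), array([-0.004, -0.004, -0.001]))
```

```bash
python3 -m crank '{"jaw":[1,1,1,1,1,1,1,1],"travel":[[0,0,0.6],[0,0,1.2],[0,0,1.8],[0,0,2.4],[0,0,3],[0,0,3.6],[0,0,4.2],[0,0,4.2]],"rotation":[[0,0,0],[0,0,0],[0,0,0],[0,0,0],[0,0,0],[0,0,0],[0,0,0],[0,0,0]]}'
```

```text
clock: 7.93
position: [0.5349, -0.1491, 0.3013]
tool_rot: [0.0, 0.615, 0.788, 0.0]
wrist_force: [1.8, -1.5, 1.6]
finger_gap: 0.0
gripper_force: 0.9
```

```bash
python3 -m crank '{"jaw":[1,1,1,1,1,1,1],"travel":[[0,0,0.5],[0,0,1],[0,0,1.5],[0,0,2],[0,0,2.5],[0,0,3],[0,0,3]],"rotation":[[0,0,0],[0,0,0],[0,0,0],[0,0,0],[0,0,0],[0,0,0],[0,0,0]]}'
```

```text
clock: 8.52
position: [0.5348, -0.1487, 0.2713]
tool_rot: [-0.0, 0.615, 0.788, 0.0]
wrist_force: [0.8, 2.3, 1.7]
finger_gap: 0.0002
gripper_force: 0.8
```

```bash
python3 -m crank '{"jaw":[1,1,1,1],"travel":[[0,0,0.3],[0,0,0.6],[0,0,0.7],[0,0,0.7]],"rotation":[[0,0,0],[0,0,0],[0,0,0],[0,0,0]]}'; python3 -m crank '{"jaw":[1,1,1],"travel":[[0,0,0.1],[0,0,0.2],[0,0,0.2]],"rotation":[[0,0,0],[0,0,0],[0,0,0]]}'
```

```text
clock: 8.85
position: [0.5348, -0.1486, 0.2648]
tool_rot: [-0.0, 0.615, 0.788, 0.0]
wrist_force: [0.3, 2.4, 3.3]
finger_gap: -0.0001
gripper_force: 1.6
clock: 9.1
position: [0.5351, -0.1486, 0.264]
tool_rot: [-0.001, 0.615, 0.788, 0.0]
wrist_force: [-2.6, 4.9, 10.6]
finger_gap: 0.0001
gripper_force: 5.5
```

Tip height is now 0.091 and force is rising. I'll press a little harder, then lift off.

```bash
python3 -m crank '{"jaw":[1,1,1],"travel":[[0,0,0.15],[0,0,0.3],[0,0,0.3]],"rotation":[[0,0,0],[0,0,0],[0,0,0]]}'; python3 -m crank '{"jaw":[1,1,1],"travel":[[0,0,0.15],[0,0,0.2],[0,0,0.2]],"rotation":[[0,0,0],[0,0,0],[0,0,0]]}'
```

```text
clock: 9.35
position: [0.5356, -0.1486, 0.2634]
tool_rot: [-0.001, 0.615, 0.788, 0.001]
wrist_force: [-9.5, 8.7, 25.8]
finger_gap: -0.0
gripper_force: 12.8
clock: 9.6
position: [0.5362, -0.1485, 0.263]
tool_rot: [-0.0, 0.615, 0.788, 0.001]
wrist_force: [-10.7, 11.3, 35.0]
finger_gap: -0.0001
gripper_force: 17.2
```

```bash
python3 -m crank '{"jaw":[1,1,1,1,1,1,1,1,1,1,1,1,1],"travel":[[0,0,-0.5],[0,0,-2],[0,0,-5],[0,0,-9],[0,0,-13],[-1,-4,-13],[-3,-8,-13],[-5,-12,-13],[-7,-16,-13],[-9,-20,-13],[-11,-23,-13],[-11,-23,-13],[-11,-23,-13]],"rotation":[[0,0,0],[0,0,0],[0,0,0],[0,0,0],[0,0,0],[0,0,0],[0,0,0],[0,0,0],[0,0,0],[0,0,0],[0,0,0],[0,0,0],[0,0,0]]}'
python3 - <<'E'
from h import *
import cv2
a=env.snapshot("top")[150:290,190:330,::-1];b=env.snapshot("scene")[150:290,180:320,::-1]
cv2.imwrite("pics/d4.png",cv2.resize(np.hstack([a,b]),(800,400),interpolation=cv2.INTER_CUBIC))
for nm,P in(("dot",np.r_[post-.075*Y,.0685]),("leverend",np.r_[post+.095*Y,.084])):
  for c,o in(("top",(190,150,0)),("scene",(180,150,400))):
    u,v=pix(c,P);print(nm,c,(u-o[0])/.35+o[2],(v-o[1])/.35)
E
```

```text
clock: 10.68
position: [0.3366, -0.3129, 0.3873]
tool_rot: [-0.0, 0.617, 0.787, -0.0]
wrist_force: [0.6, -0.3, -0.0]
finger_gap: 0.0002
gripper_force: 0.0
dot top 265.2810244834944 186.9870712001204
dot scene 684.1930808952898 229.21386416170614
leverend top 69.6661419543616 238.36073530161175
leverend scene 518.9279197216092 132.37588136018198
```

View pics/d4.png

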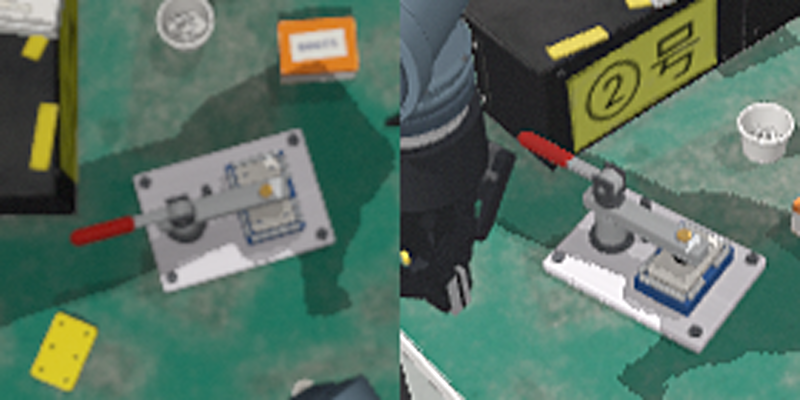

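The lever lies level, with its end at d4 top (72,238) against (70,238) predicted. The dot is at about (265,190), against (265,187) predicted. I'll check the swing more precisely by colour centroids.

Run:
```python
from h import *
import cv2
np.set_printoptions(precision=4,suppress=True)
def cent(im,lo,hi,c,r):
    h=cv2.inRange(cv2.cvtColor(im,cv2.COLOR_RGB2HSV),lo,hi);m=np.zeros_like(h);cv2.circle(m,c,r,255,-1);h&=m
    y,x=np.nonzero(h);return x.mean(),y.mean(),len(x)
g=((10,90,90),(30,255,255));re=((170,120,80),(180,255,255))
t=env.snapshot("top");s=env.snapshot("scene")
dt=cent(t,*g,(283,216),5);ds=cent(s,*g,(280,231),6);print(dt,ds)
a,da=ray("top",*dt[:2]);b,db=ray("scene",*ds[:2]);k=np.linalg.lstsq(np.c_[da,-db],b-a,rcond=None)[0];print("dot3d",a+k[0]*da,b+k[1]*db)
d0=cv2.imread("pics/top0.png")[:,:,::-1].copy();print("start dot",cent(d0,*g,(268,251),5))
L=cent(t,(0,120,80),(8,255,255),(226,231),20);lp=onz("top",L[0],L[1],.084)
for z in(.0685,.066):
  p=onz("top",*dt[:2],z)
  d=p[:2]-post;print("swing dot",np.arctan2(d[1],d[0])%(2*np.pi)-yaw-np.pi,np.linalg.norm(d))
  d=lp[:2]-p[:2];print("swing via lever-dot line",np.arctan2(d[1],d[0])-yaw)
d=lp[:2]-post;print("lever",L,np.arctan2(d[1],d[0])-yaw)
print("lever radius",np.linalg.norm(d))
```

```text
(np.float64(282.61538461538464), np.float64(216.3846153846154), 13) (np.float64(279.0), np.float64(232.0), 17)
dot3d [ 0.5665 -0.2792  0.0624] [ 0.5668 -0.2794  0.0625]
start dot (np.float64(267.46666666666664), np.float64(251.13333333333333), 15)
swing dot 1.5426151108379313 0.07384691800347608
swing via lever-dot line 1.5569313976139927
swing dot 1.5481263545351052 0.07397072621722947
swing via lever-dot line 1.559795749124146
lever (np.float64(225.4390243902439), np.float64(230.39837398373984), 123) 1.5725390805310882
lever radius 0.06773718241927407
```

Triangulated, the dot is now about 6 mm lower, so the foot is down. Swing is about 1.56, which is at the stop within error, and the lever is level. The arm is clear, so I'm handing in.

```bash
python3 -c "
from cell import env
print(env.hand_in())"
```

```text
the job is handed in; nothing more can be done
None
```

I swung the strap to its stop over the plate and then pressed the cam lever fully down; by the final camera check the plate looks clamped and unmoved and the arm is clear, and the job is handed in with no verdict returned.

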